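# Free a bonded phone from its mould

### The arm

A 6-joint arm with a two-finger parallel gripper is mounted at the origin on the work surface. World frame = base frame: x ahead of the robot, y to its left, z up, the work surface at z = 0. Lengths are in m, angles in rad, forces in N, time in s.
With the tool pointing down it reaches from about 0.35 to 1 m from the base axis. Payload 7.1 kg.
Tool frame: the origin (TCP) lies between the finger pads; the fingertips stand 22 mm ahead of it and the grasp point (between the pads) lies 3 mm ahead of it; z points along the fingers, y is the line along which they close (so a half turn about z gives the same grasp; the last joint's range is limited). The gripper opens to 85 mm and grips with 20 to 120 N. Pads are 22 mm wide; open, the fingers measure 114 mm over their backs; the gripper's body (76 mm by 85 mm) begins 54 mm behind the grasp point. The pads swing forward as they close: fully open they stand 13 mm farther back than shut.
Start: joints at [1.215, 0.423, 1.63, -0, 1.089, -0.019], TCP at [0.207, 0.59, 0.253] pointing down, gripper open.
Joint ranges: [-3, 3], [-0.9, 2.11], [0.09, 2.58], [-1.31, 4.45], [0.11, 2.69], [-2.54, 2.54]. Speed limits (rad/s): [2.39, 2.39, 3.01, 3.14, 3.14, 3.14].

### API

Orientations are given as a rotation vector (axis times angle).
In Python, from rig import manip gives the robot as it stands. The module is installed in compiled form; this text tells all that it offers. Calls block until the motion is done:
- manip.move_to(position, orientation): joint-space move of the TCP to a pose.
- manip.servo_line(position, orientation=None, rate=0.15): straight line of the TCP; orientation=None keeps the orientation; rate is the mean speed in m/s.
- manip.set_joints(angles): joint-space move.
- manip.command_gripper(opening, f_grip=None): finger opening in m; f_grip is the grip in N (None keeps the last); returns when the fingers have stopped.
- manip.hold(seconds).
- manip.solve_ik(position, orientation): joint angles nearest the present ones, or None.
- manip.camera(name): name is "scene" or "top" or "wrist"; returns a dict with "image" (420x560x3 uint8, red, green, blue), "fx", "fy", "cx", "cy" (pixels), "k1" (the pictures are not rectified: a ray, as slopes to the right and down, at radius r is drawn at 1 + k1 r^2 times it, then the intrinsics apply), "cam_to_world" (4x4, takes a point from camera to world coordinates); the wrist camera has in their place "mount" (4x4, takes a point from camera to tool coordinates, whose origin is the TCP and whose axes are the flange's). Camera axes: x right, y down, z forward; pixel columns grow to the right and rows downward; lengths in m; the calibration is good to about 2 mm. A picture is of the moment at which its call begins: read the wrist's pose just before it. There is no depth.
A pose or a line that the arm cannot do raises manip.IKError and nothing moves.
- manip.sign_off(): hands the job in; it is judged then, once.
Readings, each from a call of its own:
- manip.get_time(): time.
- manip.get_joint_positions(): joint angles.
- manip.get_joint_vel(): joint speeds.
- manip.get_tau(): joint torques, N m.
- manip.get_position(): TCP position.
- manip.get_ee_rot(): TCP orientation.
- manip.get_contact_force(): force on the tool from outside, world axes, zero at the start.
- manip.get_torque(): the same for the moment, N m.
- manip.get_width(): finger opening in m.
- manip.get_grip_force(): force on a finger pad.
Only numpy, scipy, OpenCV 4.12 (cv2) and the standard library are available. Lean on these libraries where they do the work, as an engineer would, in place of code of your own. Each camera call takes 0.05 s, during which the arm holds its last target. There are 200 camera calls.

### The job

The glued phone is ready to come out of its bonding mould. Take the pry tool, slip its blade down the sloping slot and lever the phone's end up past the two spring catches until it springs up, then lay the tool back on its pad. Lift the phone out of the mould and lay it gently in the foam-lined tray, glass up, lying flat, and leave everything else on the bench as it is.

Things in the scene. Friction and masses are not known exactly. Their poses are not given: they have to be found in the camera images.
- mould: Fixed aluminium bonding mould, 168 x 100 x 29 mm (x, y, z). Origin: centre of its underside, z up. In its top an open cavity for the phone, centred, 125 x 61 mm, 7 mm deep (floor at z = 22). Its +x end, turned roughly towards the robot, is the prying end, with the slot and the catches.
- mould_slot (a point): Middle of the outer top edge of the 22 mm wide pry slot (x = 84, y = 0, z = 29 mm in the mould's frame, same axes), the edge to lever over. From it the slot slopes 35 deg down and inwards to x = 50, z = 5, running under the phone's end (x = 62, underside z = 22): 7 mm clear, square to the slope. Levering from 35 deg to about 8 deg from level frees the phone.
- mould_catch (a point): Midway between the two spring catches (x = 62, y = 0, z = 34 mm in the mould's frame). Their housings, 14 mm wide, x = 66 to 82, tops at z = 41, stand at y = +20 and -20; round noses reach 2 to 3 mm over the phone's end. They give way once that end is lifted a few mm (about 10 N); spring pins under it (x = 48) then push the end 15 mm up and hold it there.
- phone: Loose phone, 124 x 59 x 7.5 mm (x, y, z), about 110 g, aluminium with black glass on top. Origin: centre of its underside; z out of the glass. Starts in the cavity, within 1 deg of level and 2 mm of flush, axes along the mould's, +x end (earpiece line; round key at the other) at the prying end. Sprung up, it slopes about 7 deg and its raised half stands clear of the block.
- phone_end (a point): Middle of the lower edge of the phone's +x end (62 mm from its origin); in the mould's frame at z = 22 to 24 mm when seated, about 37 mm when sprung up.
- pry: Loose pry tool, 150 mm long, about 60 g, lying flat on the pad, tip (+x) roughly away from the robot. Along its x from -75 to +30 mm a black handle 14 mm wide, 10 mm thick; from +30 to +75 mm a steel blade 12 mm wide, 2.5 mm thick, its underside level with the handle's. Origin: middle of its length, on its underside; z up as it lies.
- pry_grip (a point): A place to grip the pry tool, on the handle 67 mm behind the tip (x = 8 mm), at half its thickness; axes as the tool's.
- pry_tip (a point): Middle of the lower edge of the pry tool's tip (x = 75 mm); axes as the tool's.
- pad: Fixed flat silicone pad, 200 x 130 mm, 4 mm thick, on one side of the mould, on which the pry tool lies. Origin: centre of its underside.
- tray: Fixed open parts tray, 214 x 154 mm outside, rim 16 mm high, walls 3 mm, lined with foam: inner floor 208 x 148 mm at z = 6 mm. On the other side of the mould from the pad. Origin: centre of its underside.
There are look-alikes about, which are no part of the job. Leave any purple look-alike of the phone alone. Of the things that look like the pry, the larger one is meant.

How it is judged:
By the outcome, as a careful person would: the job done as asked, in the order asked, and still so for the second after the job is handed in, with the robot touching nothing.
It also fails if it takes over 58 s, if anything falls off the work surface, if the arm or the gripper's body presses on something with over 40 N, if the wrist force passes 120 N, or if a joint passes its speed limit or range.

## Working session

There is one attempt and no reset: what is moved stays moved. The work goes in short steps, each a Python script; the robot and the scene stay as the last script left them, time stands still between calls to the robot, and variables do not carry over. Pictures are saved under pics/ and viewed, at most 10 in all, crops included, and the job is handed in when it is done.

```bash
mkdir -p pics
python3 - <<'E'
from rig import manip
import cv2,numpy as np,pickle
d={}
for n in("scene","top"):
    c=manip.camera(n);d[n]=c
    cv2.imwrite(f"pics/{n}.png",cv2.resize(c["image"][:,:,::-1],(800,600),interpolation=cv2.INTER_CUBIC))
    print(n,c["fx"],c["fy"],c["cx"],c["cy"],c["k1"],np.round(c["cam_to_world"],3).tolist())
pickle.dump(d,open("c0.pkl","wb"))
print(manip.get_time(),manip.get_ee_rot())
E
```

```text
scene 445.26474678217005 445.26474678217005 283.00872505021607 207.36711372484086 0.011833300594636302 [[-0.845, 0.443, -0.299, 0.755], [0.534, 0.692, -0.486, 0.484], [-0.008, -0.571, -0.821, 0.816], [0.0, 0.0, 0.0, 1.0]]
top 420.63404004529633 420.63404004529633 283.3264861253817 203.28129557588215 -0.1330942582014912 [[0.028, -0.997, 0.077, 0.364], [-1.0, -0.028, 0.007, 0.024], [-0.005, -0.077, -0.997, 1.059], [0.0, 0.0, 0.0, 1.0]]
0.1 [-5.26495765e-01 -3.09689375e+00  2.16422284e-03]
```

View pics/top.png

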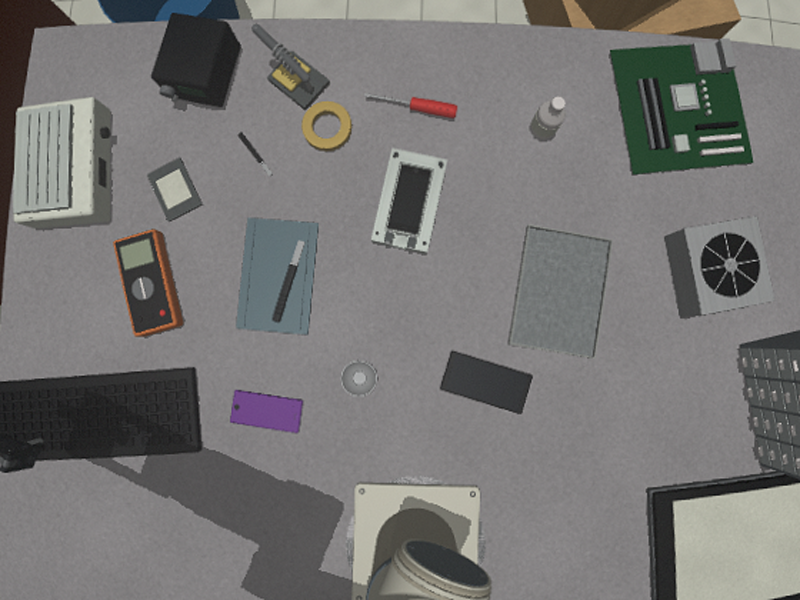

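View pics/scene.png

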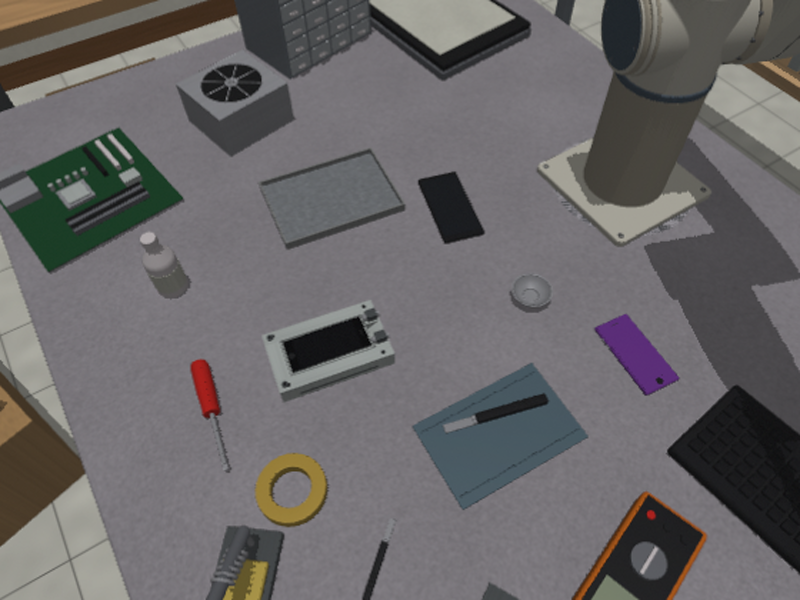

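The top view shows the mould at (409,201), with its slot and catches towards the robot at (403,241). The pad is at (277,277) and the tray at (560,290). There are two pry-like tools: the larger at (290,280) on the pad, which is the one meant, and a small one at (255,153) off the pad. The phone to take is the one in the mould. The black slab at (486,382) and the purple one at (266,411) are look-alikes. Next I get rough positions and look closer with the wrist camera.

```bash
cat > h.py <<'E'
from rig import manip
import cv2,numpy as np,pickle
from scipy.spatial.transform import Rotation as R
def T(Rm,p):
    M=np.eye(4);M[:3,:3]=Rm;M[:3,3]=p;return M
def snap(name):
    if name=="wrist":
        W=T(R.from_rotvec(manip.get_ee_rot()).as_matrix(),manip.get_position())
        c=manip.camera(name);c["cam_to_world"]=W@c["mount"]
    else:c=manip.camera(name)
    return c
def ray(c,uv):
    d=np.array([(uv[0]-c["cx"])/c["fx"],(uv[1]-c["cy"])/c["fy"]]);s=d.copy()
    for _ in range(20): s=d/(1+c["k1"]*(s@s))
    M=c["cam_to_world"];return M[:3,3],M[:3,:3]@np.r_[s,1]
def plane(c,uv,z):
    o,v=ray(c,uv);return o+v*(z-o[2])/v[2]
def proj(c,P):
    q=np.linalg.inv(c["cam_to_world"])@np.r_[P,1];s=q[:2]/q[2];s=s*(1+c["k1"]*(s@s))
    return np.array([c["cx"]+c["fx"]*s[0],c["cy"]+c["fy"]*s[1]])
def down(yaw): # tool z down, tool x axis heading yaw
    c,s=np.cos(yaw),np.sin(yaw)
    return R.from_matrix(np.array([[c,s,0],[s,-c,0],[0,0,-1]]))
E
python3 - <<'E'
from h import *
d=pickle.load(open("c0.pkl","rb"));c=d["top"];k=.7
for n,(u,v),z in[("mould",(409,201),.029),("m far L",(393,149),.029),("m far R",(447,156),.029),("m near L",(372,242),.029),("m near R",(427,253),.029),
 ("tip",(299,241),.006),("tail",(278,320),.014),("tray1",(526,226),.016),("tray2",(610,239),.016),("tray3",(593,357),.016),("tray4",(509,344),.016)]:
    print(n,plane(c,(u*k,v*k),z).round(3))
w=snap("wrist");print(w["fx"],w["k1"],np.round(w["mount"],3).tolist())
m=plane(c,(409*k,201*k),.029);g=plane(c,(290*k,280*k),.01)
for n,p in(("w1",m),("w2",g)):
    # place camera over p: camera offset in tool frame
    r=down(np.pi) if 0 else R.from_rotvec(manip.get_ee_rot())
    r=down(0) if n=="w1" else r
    q=np.array([p[0],p[1],.36])-(r.as_matrix()@np.r_[w["mount"][:2,3],0])
    for yaw in(0,np.pi):
        rr=down(yaw);q=np.array([p[0],p[1],.36])-(rr.as_matrix()@np.r_[w["mount"][:2,3],0])
        j=manip.solve_ik(q,rr.as_rotvec());print(n,yaw,None if j is None else np.round(j,2))
E
```

```text
mould [0.6   0.028 0.029]
m far L [0.693 0.059 0.029]
m far R [ 0.683 -0.037  0.029]
m near L [0.526 0.09  0.029]
m near R [ 0.509 -0.006  0.029]
tip [0.528 0.222 0.006]
tail [0.386 0.251 0.014]
tray1 [ 0.564 -0.18   0.016]
tray2 [ 0.546 -0.332  0.016]
tray3 [ 0.337 -0.301  0.016]
tray4 [ 0.356 -0.152  0.016]
359.7060945938976 -0.005846300643987796 [[0.0, -0.95, -0.312, 0.08], [1.0, -0.0, 0.0, 0.0], [-0.0, -0.312, 0.95, -0.12], [0.0, 0.0, 0.0, 1.0]]
w1 0 [ 0.03  0.15  1.75 -0.    1.24  1.6 ]
w1 3.141592653589793 [ 0.02  0.42  1.39 -0.    1.33 -1.55]
w2 0 [ 0.53  0.02  1.89 -0.    1.23  2.1 ]
w2 3.141592653589793 [ 0.39  0.26  1.61 -0.    1.27 -1.18]
```

Run:
```python
from h import *
out={}
for n,p,yaw in(("w2",[.457,.237,.20],np.pi-.2),("w1",[.60,.028,.24],np.pi-.18)):
    manip.move_to(p,down(yaw).as_rotvec());manip.hold(.2)
    c=snap("wrist");out[n]=c
    cv2.imwrite(f"pics/{n}.png",cv2.resize(c["image"][:,:,::-1],(800,600),interpolation=cv2.INTER_CUBIC))
pickle.dump(out,open("c1.pkl","wb"));print(manip.get_time(),manip.get_contact_force())
# IK test for prying
psi=-.18;px=np.array([np.cos(psi),np.sin(psi),0]);Z=np.array([0,0,1.])
y=np.cross(Z,px)
for a in(35,20,5):
    b=np.radians(a);bx=px*np.cos(b)-Z*np.sin(b);bz=np.cross(bx,y)
    M=np.c_[-bx,y,-bz];print(np.linalg.det(M));j=manip.solve_ik(np.array([.518,.042,.029])-.025*bx+.025*bz,R.from_matrix(M).as_rotvec());print(a,j)
    M=np.c_[bx,-y,-bz];j=manip.solve_ik(np.array([.518,.042,.029])-.025*bx+.025*bz,R.from_matrix(M).as_rotvec());print(a,j)
```

```text
3.2583 [ 1.60995316 -0.10689558  0.63566389]
1.0
35 [ 0.00380835  0.79888619  1.61190176  0.10802787  1.3350426  -1.44499746]
35 [0.00380835 0.79888619 1.61190176 0.10802787 1.3350426  1.69659519]
1.0000000000000002
20 [ 0.02626281  0.68112104  1.78399972  0.08228591  1.02022071 -1.41977378]
20 [0.02626281 0.68112104 1.78399972 0.08228591 1.02022071 1.72181888]
1.0000000000000002
5 [ 0.05728469  0.59257313  1.95626133  0.03267445  0.6778521  -1.35983564]
5 [0.05728469 0.59257313 1.95626133 0.03267445 0.6778521  1.78175701]
```

View pics/w1.png

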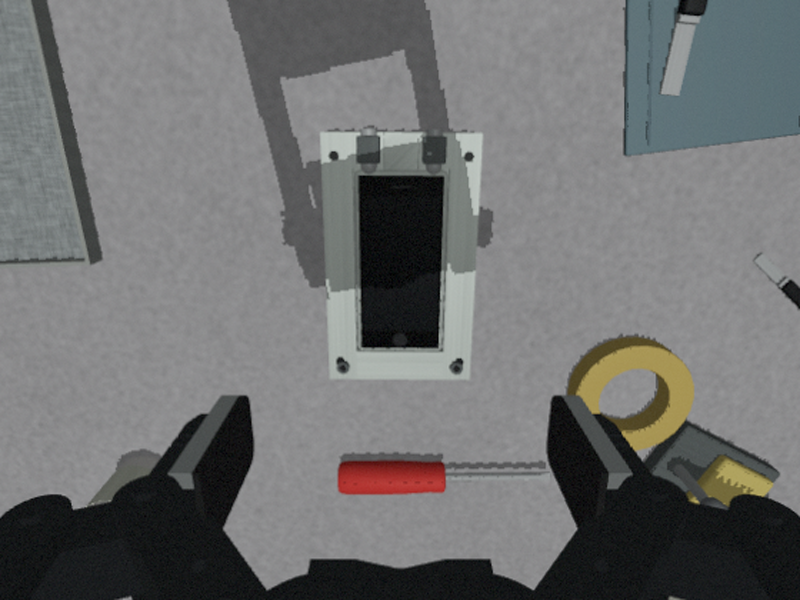

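View pics/w2.png

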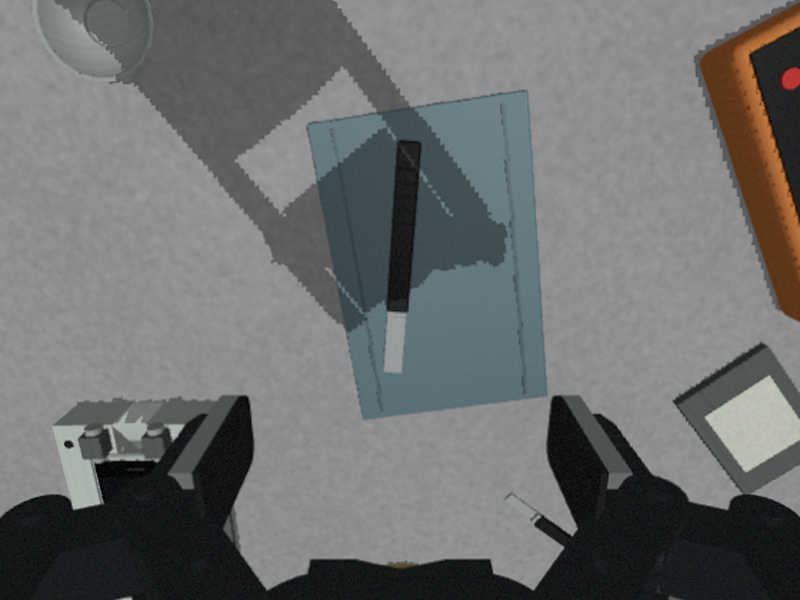

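w1 shows the mould's top corners at (321,133), (482,133), (469,378) and (330,379), with the catches and slot at the top of the picture. The phone's corners are at about (358,176) and (440,351). w2 shows the large pry on the pad: tail at (410,142), handle/blade joint at (397,311) and tip at (394,372).

Run:
```python
from h import *
d=pickle.load(open("c1.pkl","rb"))
f=lambda n,u,v,z:plane(d[n],((u+.5)*.7-.5,(v+.5)*.7-.5),z)
P=[f("w1",*q,.029) for q in((321,133),(482,133),(469,378),(330,379))]
for a in P: print(a.round(4))
print("sizes",[np.linalg.norm(P[i]-P[(i+1)%4]).round(4) for i in range(4)])
m=sum(P)/4;near=(P[0]+P[1])/2;far=(P[2]+P[3])/2;v=far-near;w=P[0]-P[1]
print("c",m.round(4),"near",near.round(4),"yaw",np.arctan2(v[1],v[0]),np.arctan2(-w[0],w[1])*-1, np.arctan2(w[1],w[0])-np.pi/2)
H=[f("w1",*q,.0305) for q in((358,176),(444,177),(440,351),(357,349))];print("phone",sum(H)/4, (H[0]+H[1])/2)
t=f("w2",394,372.5,.0065);j=f("w2",397.5,311,.014);e=f("w2",410,142,.014)
print("tip",t,"joint",j,"tail",e,np.linalg.norm((t-j)[:2]),np.linalg.norm(j-e),np.arctan2(*(t-e)[1::-1]),np.arctan2(*(j-e)[1::-1]))
pd=[f("w2",*q,.004) for q in((308,123),(527,91),(547,396),(363,418))];print(np.round(pd,3),[np.linalg.norm(pd[i]-pd[(i+1)%4]).round(4) for i in range(4)])
# cross-check with top camera
c=pickle.load(open("c0.pkl","rb"))["top"]
for P_ in (t,e,near,m): print((proj(c,P_)/.7).round(1))
```

```text
[ 0.5135 -0.0041  0.029 ]
[0.531  0.0932 0.029 ]
[0.6948 0.0626 0.029 ]
[ 0.678  -0.0353  0.029 ]
sizes [np.float64(0.0988), np.float64(0.1666), np.float64(0.0993), np.float64(0.1674)]
c [0.6043 0.0291 0.029 ] near [0.5222 0.0445 0.029 ] yaw -0.1857417026120011 -2.963563658189189 -3.319621648990397
phone [0.60576004 0.02835842 0.0305    ] [0.54772648 0.03964262 0.0305    ]
tip [0.52993644 0.21926559 0.0065    ] joint [0.48465871 0.23089059 0.014     ] tail [0.38580087 0.25822158 0.014     ] 0.04674626400439306 0.10256634431631609 -0.2639664931478784 -0.2697300849945022
[[0.364 0.202 0.004]
 [0.372 0.329 0.004]
 [0.57  0.319 0.004]
 [0.561 0.191 0.004]] [np.float64(0.1276), np.float64(0.1982), np.float64(0.1288), np.float64(0.1979)]
[300.3 240. ]
[274.1 320.3]
[398.2 244.8]
[408.4 198.5]
```

Run:
```python
from h import *
d=pickle.load(open("c1.pkl","rb"));t=pickle.load(open("c0.pkl","rb"))["top"]["image"]
a=d["w2"]["image"][90:270,250:310];a=cv2.resize(a,None,fx=3.3,fy=3.3,interpolation=cv2.INTER_NEAREST)
b=t[155:235,165:225];b=cv2.resize(b,None,fx=7.4,fy=7.4,interpolation=cv2.INTER_NEAREST)
h=594;b=cv2.resize(b,(444,592));im=np.zeros((594,198+444,3),np.uint8);im[:a.shape[0],:198]=a[:594];im[:592,198:]=b
im=np.clip(im.astype(float)*1.6,0,255).astype(np.uint8)
cv2.imwrite("pics/crop.png",im[:,:,::-1])
```

```text
(no output)
```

View pics/crop.png

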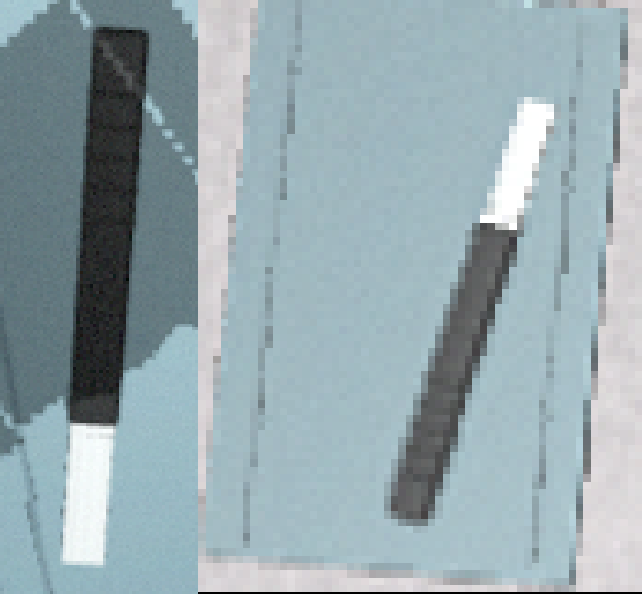

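The left crop is from the wrist camera and the right from the top. In both, the large black-handled pry lies alone on the pad. Its tip is at (394,373) and tail at (410,141) in w2, and at (302,241) and (277,322) in the top view. The two agree within 3 mm, so this is the tool, and I grip it.

```bash
cat >> h.py <<'E'
def pose(): return T(R.from_rotvec(manip.get_ee_rot()).as_matrix(),manip.get_position())
def pryM(origin,yaw,pitch): # pitch: nose down angle
    c,s=np.cos(yaw),np.sin(yaw);h=np.array([c,s,0]);Z=np.array([0,0,1.])
    x=h*np.cos(pitch)-Z*np.sin(pitch);y=np.cross(Z,h);return T(np.c_[x,y,np.cross(x,y)],origin)
def line(M,rate=.15): manip.servo_line(M[:3,3],R.from_matrix(M[:3,:3]).as_rotvec(),rate=rate)
def mv(M): manip.move_to(M[:3,3],R.from_matrix(M[:3,:3]).as_rotvec())
F=lambda:np.array(manip.get_contact_force())
PRY0=pryM([.458,.2388,.004],-.266,0)
YM=-.184;UM=np.array([np.cos(YM),np.sin(YM),0]);EDGE=np.array([.5219,.0444,.029])
E
python3 - <<'E'
from h import *
manip.command_gripper(.030,f_grip=80)
rot=down(np.pi-.266);g=(PRY0@[.008,0,0,1])[:3]
manip.move_to([g[0],g[1],.07],rot.as_rotvec())
manip.servo_line([g[0],g[1],.034],rate=.1);manip.hold(.1)
f0=F();z=.034
while z>.018:
    z-=.002;manip.servo_line([g[0],g[1],z],rate=.03)
    if np.linalg.norm(F()-f0)>2.5:break
print("touch",z,manip.get_position(),F()-f0,manip.get_time())
manip.servo_line([g[0],g[1],z+.0035],rate=.05)
manip.command_gripper(0.0,f_grip=80)
print(manip.get_width(),manip.get_grip_force(),manip.get_position(),F()-f0,manip.get_time())
np.save("G.npy",np.linalg.inv(PRY0)@pose());print(np.load("G.npy").round(4))
E
```

```text
touch 0.023999999999999994 [0.46582435 0.23674976 0.02551842] [-5.120487   -4.13163135 20.61882817] 6.8417
0.011021802998352375 78.62303853034973 [0.46568177 0.23669868 0.02756494] [-1.65439964 -2.98519677  6.08598995] 7.3917
[[-1.00e+00 -2.00e-04 -2.00e-04  8.00e-03]
 [-2.00e-04  1.00e+00 -2.00e-04 -0.00e+00]
 [ 2.00e-04 -2.00e-04 -1.00e+00  2.36e-02]
 [ 0.00e+00  0.00e+00  0.00e+00  1.00e+00]]
```

Run:
```python
from h import *
G=np.load("G.npy")
# pre-insertion pose: tip 60 mm out along slope
def pry_at(s,n,pitch): # tip s along slope inward from EDGE, n above
    M=pryM([0,0,0],YM,pitch);M[:3,3]=EDGE+M[:3,0]*(s-.075)+M[:3,2]*n;return M
M=pose();M[2,3]+=.09;line(M,.2)
mv(pry_at(-.035,.012,np.radians(35))@G);manip.hold(.2)
print(F(),manip.get_width(),manip.get_time())
o={}
for n in("wrist","scene"):
    c=snap(n);o[n]=c
pickle.dump(o,open("c2.pkl","wb"))
a=cv2.resize(o["wrist"]["image"],None,fx=.7,fy=.7)
c=o["scene"];P=pry_at(-.035,.012,np.radians(35))
u=proj(c,EDGE);print(u,proj(c,(P@[.075,0,0,1])[:3]),proj(c,(P@[-.075,0,0,1])[:3]))
x,y=int(u[0])-70,int(u[1])-70
b=cv2.resize(c["image"][y:y+150,x:x+133],(532,600),interpolation=cv2.INTER_CUBIC);print(x,y)
im=np.zeros((600,792,3),np.uint8);im[:,:532]=b;w=cv2.resize(o["wrist"]["image"][:,150:410],(260,420));im[:420,532:]=w
cv2.imwrite("pics/ins.png",im[:,:,::-1])
```

```text
[-0.10892652 -0.5269274  -0.51986701] 0.010922166276829027 8.9417
[267.89501197 227.63962829] [277.346067  216.4412427] [335.49023127 172.07301385]
197 157
```

View pics/ins.png

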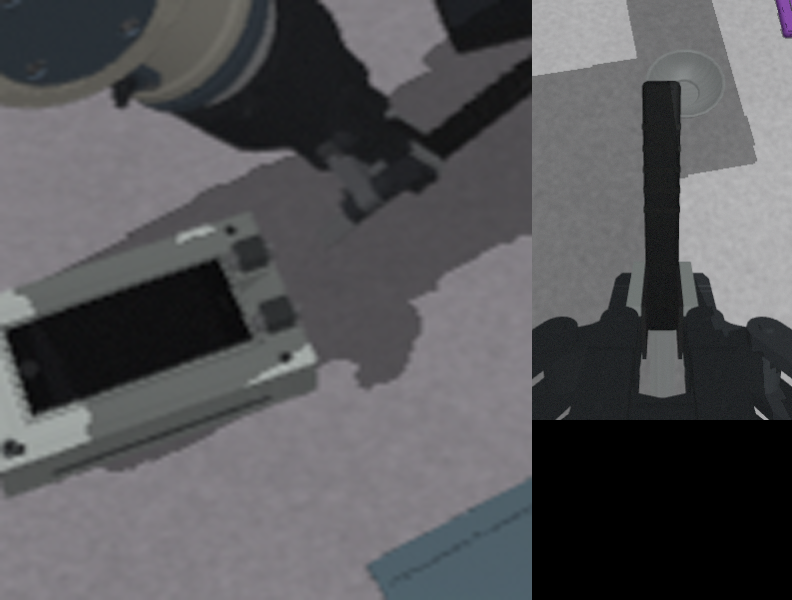

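The scene crop shows the mould's outer top edge with its middle at (283,282), exactly where my estimate puts it. The wrist view shows the tool straight and centred in the fingers, tail at (662,82). Next I insert it while watching the force.

```bash
cat >> h.py <<'E'
def pry_at(s,n,pitch):
    M=pryM([0,0,0],YM,pitch);M[:3,3]=EDGE+M[:3,0]*(s-.075)+M[:3,2]*n;return M
E
python3 - <<'E'
from h import *
G=np.load("G.npy");a=np.radians(35)
c=pickle.load(open("c2.pkl","rb"))["wrist"];P=pry_at(-.035,.012,a)
print("tail pred",proj(c,(P@[-.075,0,.01,1])[:3]),"seen 280,82",proj(c,(P@[-.073,0,.01,1])[:3]))
line(pry_at(-.008,.0025,a)@G,.12);manip.hold(.1);f0=F()
s=-.008
while s<.0385:
    s+=.006 if s<.03 else .003
    line(pry_at(s,.0025,a)@G,.08);df=F()-f0
    print(round(s,4),df.round(1))
    if np.linalg.norm(df)>12:break
print(manip.get_time(),(pose()@np.linalg.inv(G))[:3,3],pry_at(s,.0025,a)[:3,3])
E
```

```text
tail pred [276.2840707   83.88547952] seen 280,82 [276.28823483  89.88349095]
-0.002 [ 0.  -0.3 -0.7]
0.004 [-0.9 -0.7 -0.1]
0.01 [-0.7 -1.3 -0.3]
0.016 [-0.1 -0.6 -0.4]
0.022 [-1.   0.4  0.5]
0.028 [ 0.1 -0.4  0.4]
0.034 [-0.7 -0.6 -0.2]
0.037 [-0.8 -0.8  0.1]
0.04 [-1.8 -0.3  0.2]
11.7833 [0.49453377 0.04946741 0.0510164 ] [0.49512338 0.04938326 0.05112306]
```

The blade is in without contact. Now I lever.

Run:
```python
from h import *
G=np.load("G.npy");f0=F();a0=np.radians(35)
for n in(.0015,.0005):
    line(pry_at(.039,n,a0)@G,.05);print("n",n,(F()-f0).round(1))
for a in(30,25,20,17,14,11,8,6):
    line(pry_at(.039,.0005,np.radians(a))@G,.05);df=F()-f0
    Q=pose()@np.linalg.inv(G);print(a,df.round(1),np.degrees(-np.arcsin(Q[2,0])).round(1),manip.get_width().__round__(4))
    if np.linalg.norm(df)>70:break
manip.hold(.3);print(manip.get_time(),F()-f0)
c=snap("scene");u=proj(c,EDGE);x,y=int(u[0])-100,int(u[1])-60
cv2.imwrite("pics/lev.png",cv2.resize(c["image"][y:y+120,x:x+160],(800,600),interpolation=cv2.INTER_CUBIC)[:,:,::-1])
```

```text
n 0.0015 [ 0.9 -0.6 -0.8]
n 0.0005 [ 1.4 -0.3  0.5]
30 [-0.9  0.6  1. ] 30.1 0.0112
25 [-4.7  0.8  3. ] 25.3 0.0117
20 [-7.7  1.6  5.8] 20.4 0.0113
17 [-9.1  1.9  7. ] 17.5 0.0113
14 [-8.7  2.2  6.7] 14.5 0.0115
11 [ 2.5  0.3 -0.2] 11.0 0.0108
8 [ 1.1 -0.6  0.8] 8.1 0.0114
6 [ 2.1 -0.5 -0.8] 6.1 0.0111
14.5833 [ 1.61298322  0.19112967 -0.20673725]
```

View pics/lev.png

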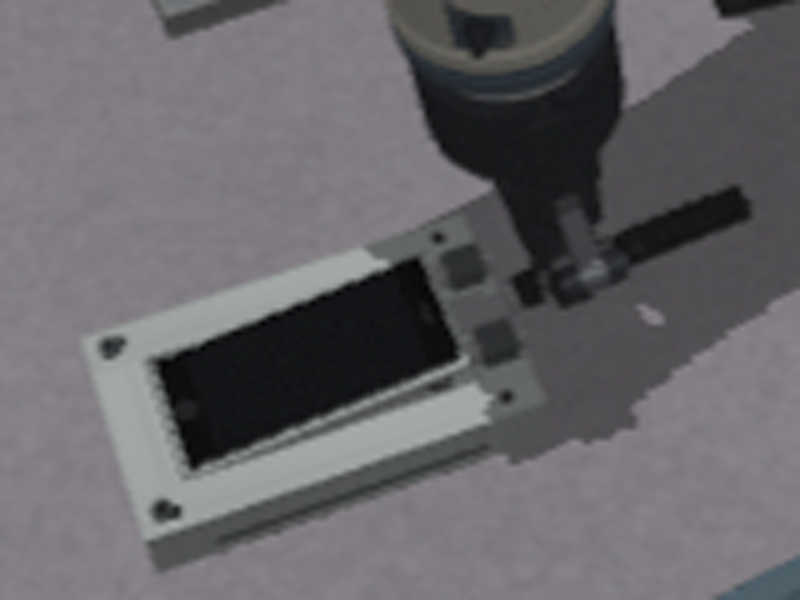

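The force drops at 11°, and the picture shows the phone's end raised clear of the block at (440,300), so it has sprung up. I withdraw, lay the tool back on the pad, then look at the phone from near.

Run:
```python
from h import *
G=np.load("G.npy");a=np.radians(6)
line(pry_at(-.02,.003,a)@G,.12)
M=pry_at(-.02,.003,a)@G;M[2,3]+=.06;line(M,.2)
P=PRY0@G;Q=P.copy();Q[2,3]+=.06;mv(Q)
Q=P.copy();Q[2,3]+=.006;line(Q,.12);manip.hold(.1);f0=F()
for d in(.003,.0015,.0005):
    Q[2,3]=P[2,3]+d;line(Q,.04);df=F()-f0;print(d,df.round(1))
    if df[2]>6:break
manip.command_gripper(.034);manip.hold(.1)
Q[2,3]+=.08;line(Q,.2)
manip.command_gripper(.085)
manip.move_to([.60,.028,.22],down(np.pi+YM).as_rotvec());manip.hold(.2)
c=snap("wrist");c2=snap("top");pickle.dump((c,c2),open("c3.pkl","wb"));print(manip.get_time())
im=np.zeros((600,800,3),np.uint8)
im[:,:533]=cv2.resize(c["image"][60:285,190:390],(533,600),interpolation=cv2.INTER_CUBIC)
im[:356,533:]=cv2.resize(c2["image"][150:240,158:225],(267,356),interpolation=cv2.INTER_CUBIC)
cv2.imwrite("pics/ph.png",im[:,:,::-1])
```

```text
0.003 [0.  0.7 0.2]
0.0015 [ 0.  1. -1.]
0.0005 [ 0.5  0.7 -0.5]
20.8417
```

View pics/ph.png

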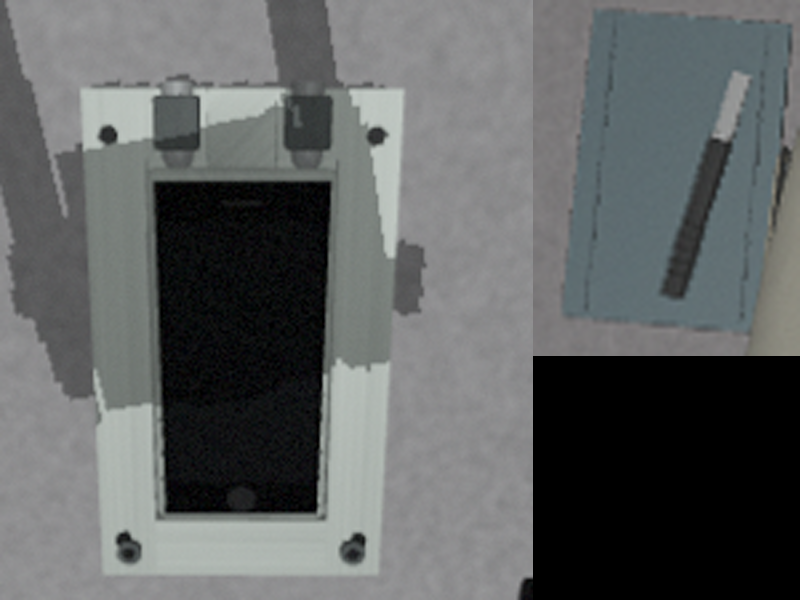

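The tool lies back on the pad as before. The phone sits in the mould with its raised end's corners at (153,181) and (331,181) and its lower end's at (165,512) and (317,513). I grip the raised half and lift.

Run:
```python
from h import *
c,_=pickle.load(open("c3.pkl","rb"))
f=lambda x,y,z:plane(c,(190+x/2.665,60+y/2.667),z)
A,B,C,D=f(153,181,.0444),f(331,181,.0444),f(317,513,.0294),f(165,512,.0294)
print("w",np.linalg.norm(A-B),np.linalg.norm(C-D),"len",np.linalg.norm((A+B-C-D)/2))
near=(A+B)/2;far=(C+D)/2;mid=(near+far)/2;v=far-near;yaw=np.arctan2(v[1],v[0])
ctr=EDGE+.084*UM;print("yaw",yaw,"mid rel mould",(mid-ctr)@UM,(mid-ctr)@np.array([-UM[1],UM[0],0]))
t=np.arcsin(15/124);Z=np.array([0,0,1.]);y=-np.cross(Z,UM)
x=-UM*np.cos(t)+Z*np.sin(t);z=np.cross(x,y)
lat=(mid-ctr)@np.array([-UM[1],UM[0],0]);lat=np.clip(lat,-.002,.002)
O=ctr+lat*np.array([-UM[1],UM[0],0]);O[2]=.0295
PH=T(np.c_[x,y,z],O);G=T(np.diag([1.,-1,-1]),[.035,0,.0148])
print(O);np.save("PH.npy",PH)
manip.command_gripper(.074,f_grip=50)
Q=PH@G;q=Q.copy();q[:3,3]+=z*.05;mv(q)
q[:3,3]=Q[:3,3]+z*.01;line(q,.12);manip.hold(.1);f0=F()
for d in(.006,.003,0):
    q[:3,3]=Q[:3,3]+z*d;line(q,.05);print(d,(F()-f0).round(1))
    if np.linalg.norm(F()-f0)>8:break
manip.command_gripper(.03,f_grip=50)
print(manip.get_width(),manip.get_grip_force(),(F()-f0).round(1),manip.get_time())
np.save("GP.npy",np.linalg.inv(PH)@pose())
q=pose();q[2,3]+=.012;line(q,.04);print((F()-f0).round(1),manip.get_width())
q[2,3]+=.058;line(q,.12);manip.hold(.1);print((F()-f0).round(1),manip.get_width())
w=snap("wrist");s=snap("scene");pickle.dump((w,s),open("c4.pkl","wb"));print(manip.get_time())
im=np.zeros((420,800,3),np.uint8);im[:,:400]=w["image"][:,80:480]
u=proj(s,manip.get_position());X,Y=int(u[0])-50,int(u[1])-50
im[:400,400:]=cv2.resize(s["image"][Y:Y+110,X:X+110],(400,400),interpolation=cv2.INTER_CUBIC);cv2.imwrite("pics/lift.png",im[:,:,::-1])
```

```text
w 0.053750302037886964 0.05388344935563988 len 0.11743157240200652
yaw -0.18401642671868843 mid rel mould 0.0009170914246235168 0.00015358888604323276
[0.60451016 0.02918206 0.0295    ]
0.006 [-0.9  0.5 -0.4]
0.003 [-0.1  0.9  0. ]
0 [ 0.3  0.7 -1.2]
0.05746133663816155 52.71208941936493 [-0.4 -0.2  2.3] 23.3
[ 0.3  0.6 -1.9] 0.05697700595866237
[-0.5  1.2 -2.2] 0.057437965385614964
24.5917
```

View pics/lift.png

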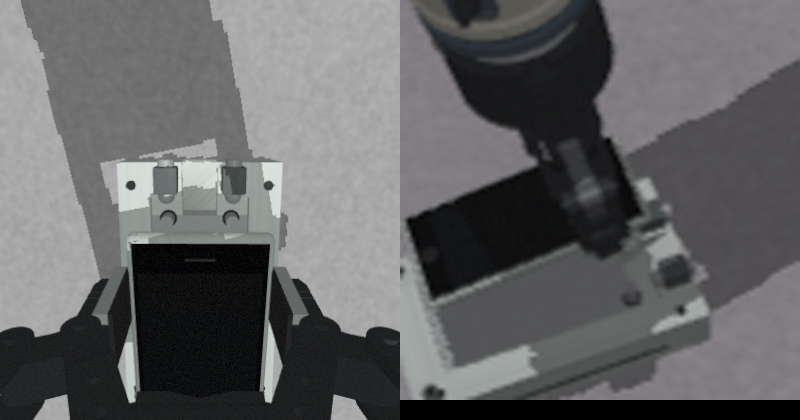

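The phone hangs firmly in the gripper, clear of the mould, with the pins visible below it. Tray corners from the top view give 211 x 153 mm, centre (0.451, -0.241), yaw about -0.14. I carry the phone there level and lay it down.

Run:
```python
from h import *
GP=np.load("GP.npy");yaw=-.14
u=np.array([np.cos(yaw),np.sin(yaw),0]);Z=np.array([0,0,1.]);x=-u;y=np.cross(Z,x)
def at(h): return T(np.c_[x,y,Z],[.451,-.241,.006+h])@GP
q=pose();q[2,3]+=.03;line(q,.15)
mv(at(.09));line(at(.02),.12);manip.hold(.2);f0=F()
h=.02
while h>-.003:
    h-=.0015 if h<.008 else .004
    line(at(h),.03);df=F()-f0;print(round(h,4),df.round(1))
    if df[2]>3:break
manip.hold(.2);print((F()-f0).round(1),manip.get_width())
manip.command_gripper(.072);manip.hold(.1)
q=pose();q[2,3]+=.03;line(q,.06)
q[2,3]+=.15;line(q,.25)
q[:3,3]+=[-.02,.12,.0];line(q,.25);manip.hold(.2)
t=snap("top");w=snap("wrist");s=snap("scene");pickle.dump((t,w,s),open("c5.pkl","wb"));print(manip.get_time())
im=np.zeros((600,800,3),np.uint8)
im[:300,:400]=cv2.resize(w["image"],(400,300));im[:300,400:]=cv2.resize(t["image"],(400,300))
im[300:,:400]=cv2.resize(s["image"],(400,300));im[300:,400:]=cv2.resize(s["image"][80:200,160:320],(400,300),interpolation=cv2.INTER_CUBIC)
cv2.imwrite("pics/end.png",im[:,:,::-1])
```

```text
0.016 [-0.6 -1.6 -0.5]
0.012 [-0.5 -0.2  0.8]
0.008 [-0.7 -1.  -0.8]
0.004 [-0.6 -2.2 -1.5]
0.0025 [-0.5 -1.   2. ]
0.001 [-4.2  1.3 23.4]
[-4.4  1.4 24.2] 0.0574588047174432
31.675
```

View pics/end.png

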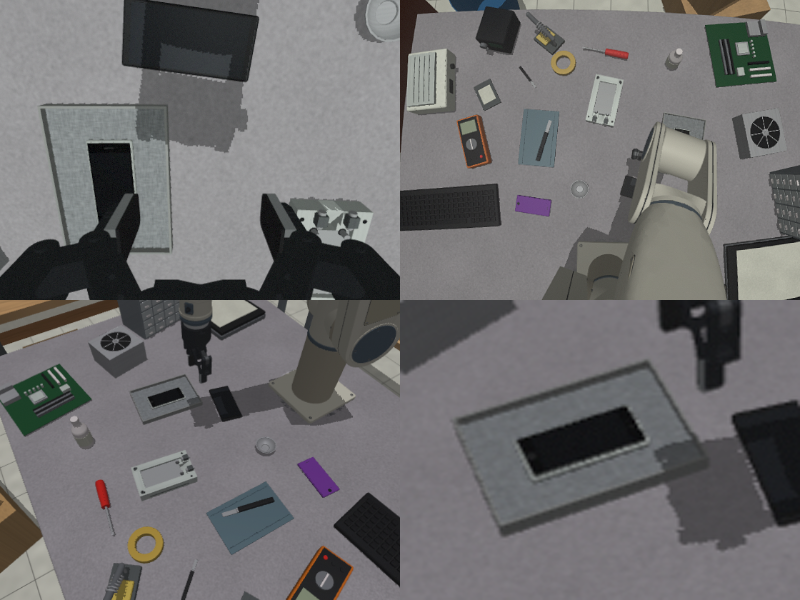

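The phone lies flat in the tray, glass up (lower right crop, centre about (583,440)). The mould is empty, the pry is on its pad and everything else is in place. I hand in.

```bash
python3 -c "
from rig import manip
print(manip.sign_off())"
```

```text
the job is handed in; nothing more can be done
None
```

The job is handed in at about 32 s on the robot's clock: the phone was levered free, the pry tool laid back on its pad, and the phone set down flat and glass up in the tray, pressing on the foam with about 24 N for a moment before release.

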